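# Drag the rotor tote forward with the drag hook

## Task

The grey tote of rotor parts sits too deep in the low wire-topped shelf to be reached by hand. Take the drag hook that stands on the bench, drop its blade behind the tote's front lip and draw the tote straight forward until it presses firmly but gently (5 N or a little more, held for about a second) on the sprung rubber buffer at the shelf's mouth, never loading the tote with more than 18 N; then unhook and stand the hook upright on the open bench again. Touch the tote with the hook only, leave it resting at the buffer and leave the other things where they are.

Things in the scene. Friction and masses are not known exactly. Their poses are not given: they have to be found in the camera images.
- hook_grip (a point): Drag hook that stands on its handle's foot and its blade, left or right of the shelf. Middle of the upright wooden handle (34 mm along x, 26 mm wide along y, 74 mm tall), 60 mm above its foot. x runs along the steel shank to the blade, z up. The shank is 10 mm square, its underside 40 mm above the foot. Mass 0.25 kg.
- hook_blade (a point): Drag hook's blade: middle of the lower edge of its pulling face (which looks back to the handle), level with the handle's foot, 165 mm ahead of the handle's axis; axes as hook_grip. The blade is an upright plate 50 mm wide (y), 5 mm thick (from this point on along +x), 50 mm tall, 40 mm of it free below the shank.
- tote_lip (a point): Open grey plastic tote: middle of the outer top edge of its front lip, on the robot's side, 90 mm above the deck; x points into the shelf, z up. The lip is 8 mm deep and 6 mm thick, the wall under it 4 mm thick, so the wall's inside face is 12 mm behind this point; from there the tote is empty for 60 mm in and 80 mm down.
- tote_front (a point): The same tote: middle of the outside face of its front wall, 21 mm above the deck, where the buffer's nose meets it; same axes.
- tote: The same tote, 190 mm long (x), 170 mm wide, 90 mm tall; origin in the middle of its underside, same axes. It stands loose on the deck between two guide rails (4 mm play each side). Its weight (0.35 to 0.7 kg) and friction are not known; dragging it takes some 1 to 5 N.
- shelf: Fixed low shelf, 360 mm deep (x, pointing into it), 260 mm wide, open in front; origin in the middle of its front edge at bench level, z up. Deck top at 20 mm. Four posts, inner faces 110 mm either side of the middle, the front ones starting 50 mm behind the front edge; a wire roof from there on, underside at 200 mm.
- buffer: Buffer track in the middle of the deck, origin at the deck's front edge; axes as the shelf. A steel block on it (50 mm wide, 50 mm tall) has a rubber nose that meets the tote's front wall. The block is clamped anywhere: the nose's tip is 42 to 74 mm behind the front edge, not measured, to be felt. It yields 1 mm per N, for 18 mm.
- shroud: Bystander: black plastic motor shroud, 84 mm across, 60 mm tall; origin under its middle. It stands on the other side of the shelf from the hook.
- vane: Bystander: blue rotor vane, four blades, 98 mm across, 22 mm tall; origin under its middle.
- bushing: Bystander: copper bushing, 32 mm across, 22 mm tall; origin under its middle.
- spanner: Bystander: spanner, 160 mm long, lying flat.
- hexset: Bystander: steel hex key set frame, 90 x 35 mm, 12 mm thick; origin under its middle.
Not all that is in view belongs to the job. What is shaped like the part that bears hook_grip but orange is not meant.

How it is judged:
By the outcome, as a careful person would: the job done as asked, in the order asked, and still so for the second after the job is handed in, with the robot touching nothing.
It also fails if it takes over 72 s, if anything falls off the work surface, if the arm or the gripper's body presses on something with over 40 N, if the wrist force passes 120 N, or if a joint passes its speed limit or range.

## Robot

A 6-joint arm with a two-finger parallel gripper is mounted at the origin on the work surface. World frame = base frame: x ahead of the robot, y to its left, z up, the work surface at z = 0. Lengths are in m, angles in rad, forces in N, time in s.
With the tool pointing down it reaches from about 0.375 to 0.9 m from the base axis. Payload 3.1 kg.
Tool frame: the origin (TCP) lies at the centre of the arm's flange, where the gripper is bolted on; the fingertips stand 173 mm ahead of it and the grasp point (between the pads) lies 155 mm ahead of it; z points along the fingers, x is the direction in which the jaws open and shut, and the axes are right-handed (so a half turn about z gives the same grasp; the last joint's range is limited). The gripper opens to 85 mm and grips with 20 to 120 N. Pads are 22 mm wide; open, the fingers measure 114 mm over their backs; the gripper's body (76 mm by 85 mm) begins 54 mm behind the grasp point. The pads swing forward as they close: fully open they stand 13 mm farther back than shut.
Start: joints at [1.157, 0.527, 1.433, -0, 1.181, -0.178], TCP at [0.146, 0.608, 0.405] pointing down, gripper open.
Joint ranges: [-3.08, 3.08], [-0.75, 2.2], [0.22, 2.44], [-1.43, 4.57], [0, 2.65], [-2.85, 2.85]. Speed limits (rad/s): [2.79, 2.79, 3.14, 3.14, 3.14, 3.14].

## Interface

Orientations are given as a unit quaternion [x, y, z, w].
In Python, from station import manip gives the robot as it stands.
- The arm moves only by the shell command python3 -m jog 'ROWS' [OPENING] [FORCE]. ROWS is JSON, a list that holds one entry, the list of rows, each a list of 4 numbers: the shift along the world's x, y, z in mm, then the turn about the world's z in degrees. A call has exactly 8 rows; each row shifts and turns the commanded pose from where the row before left it; what a row does not reach is not made up. A row lasts 1/8 s, in which the tool goes at most 62.5 mm and 10.7 degrees, less where a joint would pass 70% of its speed; a pose out of reach is approached as far as the arm can. A call is refused whole if a number of a shift passes 62.5 or a number of a turn 10.7, either way. A call with a gripper value outside its range is refused whole. OPENING is the opening in per cent of the stroke, from 0 (shut) to 100 (fully open), set as the call begins (- or left out, the last holds). The fingers move at their own pace and stop on an object; FORCE is the grip in N (left out, the last holds). Time passes only in rows, so rows that do not move let the fingers close, or fill a call up. It gives the time, the measured TCP pose, the force and the opening at its end, in the units of the state.
- manip.sense(): the state, without advancing time (a new reading comes with each control period).
- manip.snapshot(name): name is "scene" or "side" or "wrist"; returns the picture (384x512x3 uint8, red, green, blue); there is no depth.
- manip.camera_info(name): a dict with "fx", "fy", "cx", "cy" (pixels), "R" (3x3) and "t" (3): a world point X has camera coordinates R X + t. Camera axes: x right, y down, z forward; pixel columns grow to the right and rows downward; lengths in m; the calibration is good to about 2 mm. A picture is of the moment at which its call begins: read the wrist's pose just before it. camera_info takes no time and is no camera call; for the wrist camera it gives the pose at the moment of the call.
- manip.sign_off(): hands the job in, once; it reports no verdict.
The state is a dict: "t": time; "q": joint angles; "qd": joint speeds; "tau": joint torques, N m; "tcp_pos": TCP position; "tool_rot": TCP orientation; "force": force on the tool from outside, world axes, zero at the start; "ft_torque": the same for the moment, N m; "finger_gap": opening from 0.0 (shut) to 1.0 (fully open).
Only numpy, scipy, OpenCV 4.12 (cv2) and the standard library are available. Lean on these libraries where they do the work, as an engineer would, in place of code of your own. Each camera call takes 0.05 s, during which the arm holds its last target. There are 200 camera calls.

## Working session

There is one attempt and no reset: what is moved stays moved. The work goes in short steps, Python scripts to look and compute and a shell command to move; the robot and the scene stay as the last step left them, time stands still between calls to the robot, and variables do not carry over. Pictures are saved under pics/ and viewed, about 8 in all and at most 12, crops included, and the job is handed in when it is done.

```bash
ls; mkdir -p pics; cat > h.py <<'E'
import numpy as np,cv2
from station import manip
def save(n,f,crop=None,s=1):
    im=manip.snapshot(n)
    im=im[:,:,::-1]
    cv2.imwrite(f'pics/{f}_raw.png',im)
    if crop: x0,y0,x1,y1=crop; im=im[y0:y1,x0:x1]
    cv2.imwrite(f'pics/{f}.png',cv2.resize(im,None,fx=s,fy=s,interpolation=cv2.INTER_CUBIC))
def ray(ci,u,v):
    R=np.array(ci['R']);t=np.array(ci['t'])
    d=R.T@np.array([(u-ci['cx'])/ci['fx'],(v-ci['cy'])/ci['fy'],1]);return -R.T@t,d
def onz(ci,u,v,z):
    o,d=ray(ci,u,v);return o+d*(z-o[2])/d[2]
def proj(ci,X):
    c=np.array(ci['R'])@np.array(X)+np.array(ci['t']);return ci['fx']*c[0]/c[2]+ci['cx'],ci['fy']*c[1]/c[2]+ci['cy']
def tri(c1,p1,c2,p2):
    o1,d1=ray(c1,*p1);o2,d2=ray(c2,*p2)
    s=np.linalg.lstsq(np.c_[d1,-d2],o2-o1,rcond=None)[0]
    a=o1+d1*s[0];b=o2+d2*s[1];return (a+b)/2,np.linalg.norm(a-b)
E
python3 - <<'E'
from h import *
for n in ['scene','side','wrist']:
    ci=manip.camera_info(n);print(n,ci['fx'],np.round(-np.array(ci['R']).T@ci['t'],3),np.round(np.array(ci['R'])[2],2))
save('scene','s0',None,1.5);save('side','d0',None,1.5)
s=manip.sense();print(s['t'],s['tcp_pos'],s['tool_rot'],s['force'],s['finger_gap'])
E
```

```text
pics
scene 444.03927207518313 [ 1.605 -0.174  0.803] [-0.82  0.13 -0.56]
side 418.1634446573239 [-0.01  -0.78   0.811] [ 0.49  0.64 -0.59]
wrist 280.0058359057816 [0.078 0.624 0.373] [ 0.26 -0.07 -0.96]
0.1 [0.14583701 0.60742623 0.40383895] [ 7.85370008e-01  6.19025838e-01 -8.69419493e-04  4.53148270e-04] [ 0.96352784 -0.73156655 -0.28618598] 1.0002815834835719
```

View pics/s0.png

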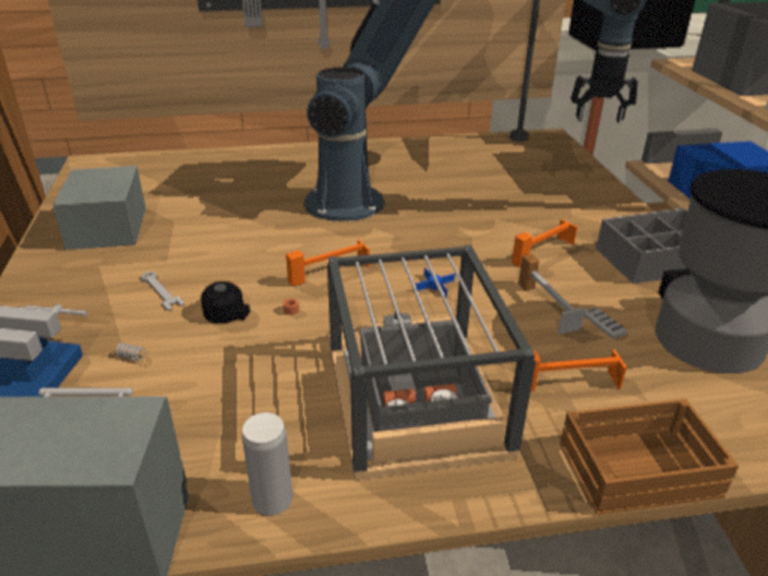

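View pics/d0.png

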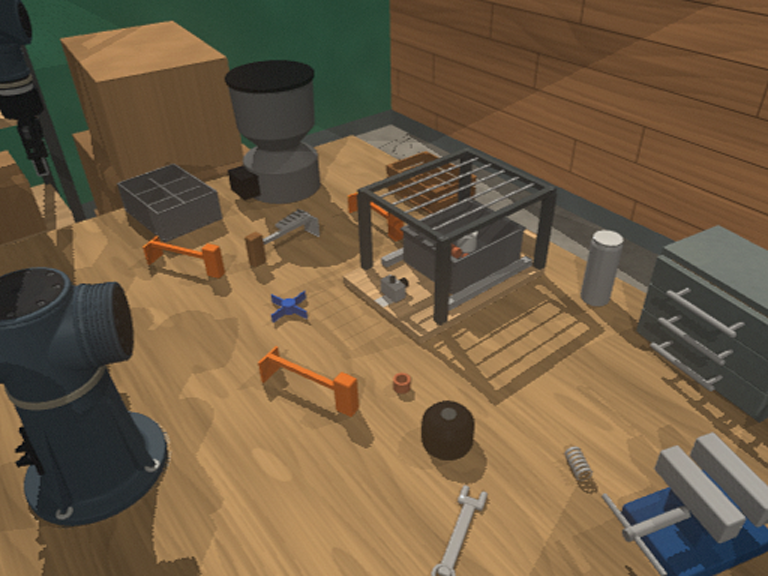

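Scene picture: the wooden-handled hook has its handle at (528,272) and blade at (570,320), with the hexset at (605,322). The orange look-alikes are at (295,265), (520,248) and (580,368). In the side picture the hook's handle is at (255,248), and the orange ones are at (185,255), (310,380) and (375,215). I choose the wooden one. Next, one close crop montage.

```bash
python3 - <<'E'
from h import *
a=cv2.imread('pics/s0_raw.png');b=cv2.imread('pics/d0_raw.png')
def c(im,x,y,w,h,s): return cv2.resize(im[y:y+h,x:x+w],(w*s,h*s),interpolation=cv2.INTER_CUBIC)
save('wrist','w0')
w=cv2.imread('pics/w0_raw.png')
m=np.vstack([np.hstack([c(a,335,165,100,75,4),c(b,150,125,100,75,4)]),np.hstack([c(a,205,155,160,120,2)[:,:],np.zeros((240,80,3),np.uint8),c(b,225,90,160,140,2)[:240],np.zeros((240,80,3),np.uint8)])])
cv2.imwrite('pics/m1.png',m)
S=manip.camera_info('scene');D=manip.camera_info('side')
print('grip top',tri(S,(528/1.5,262/1.5),D,(255/1.5,236/1.5)))
for p,q in [((330,260),(367,190)),((470,250),(468,152)),((357,370),(440,240)),((528,353),(552,188))]:
    print(tri(S,np.array(p)/1.5,D,np.array(q)/1.5))
print(onz(S,570/1.5,330/1.5,0))
E
```

```text
grip top (array([0.46852297, 0.33943364, 0.06883565]), np.float64(0.005382042607359393))
(array([ 0.57364147, -0.03900541,  0.24228303]), np.float64(0.15726795524840406))
(array([0.81620501, 0.07165285, 0.29319061]), np.float64(0.06449861061149172))
(array([ 0.73999916, -0.02664191,  0.0935036 ]), np.float64(0.10259417634302428))
(array([1.00401816, 0.05161647, 0.20881063]), np.float64(0.1859695978154998))
[0.62614926 0.37757968 0.        ]
```

View pics/m1.png

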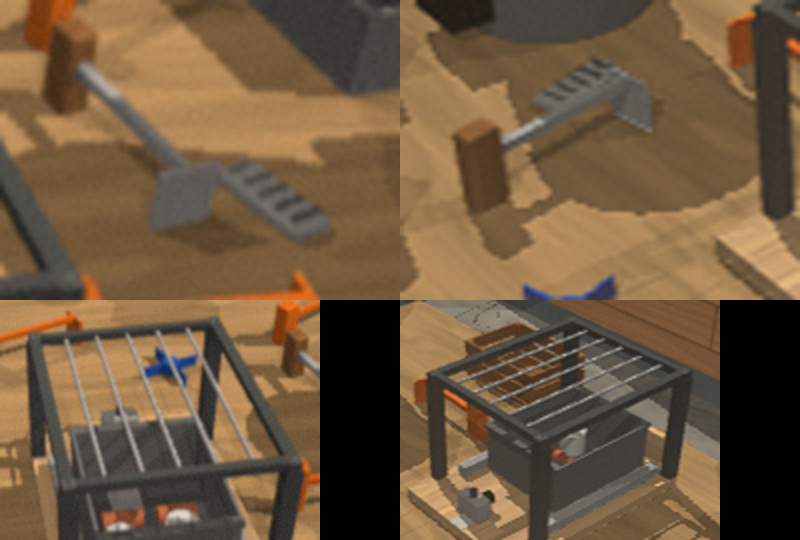

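View pics/w0.png

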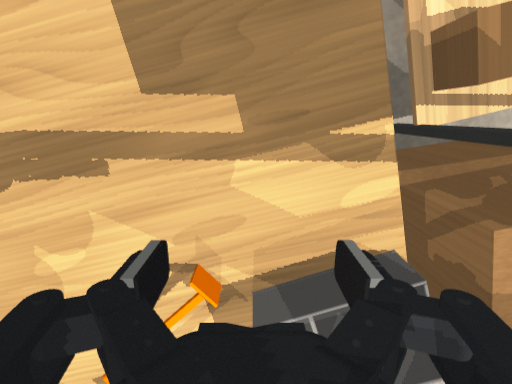

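```bash
python3 - <<'E'
from h import *
S=manip.camera_info('scene');D=manip.camera_info('side')
print('gripS',onz(S,353.5,172,.097),'gripD',onz(D,170,157,.097),tri(S,(353.5,172),D,(170,157)))
for p in [(150,228),(208,222)]: print('bladeS',onz(S,335+p[0]/4,165+p[1]/4,0))
print('bladeS top',[onz(S,335+x/4,165+y/4,.05) for x,y in [(160,170),(218,163)]])
print('bladeD bottom near', onz(D,150+250/4,125+131/4,0))
for n,p,q in [('Fy-',(219,173),(295.5,160.5)),('Fy+',(313.5,164.5),(239,126.5)),('By-',(234,248),(371,126)),('By+',(356,235),(311,99.5))]:
    print(n,tri(S,p,D,q))
E
```

```text
gripS [0.50145718 0.32677862 0.097     ] gripD [0.45203986 0.30334688 0.097     ] (array([0.46748384, 0.34138046, 0.07379435]), np.float64(0.003233523677125261))
bladeS [0.6320179  0.35172717 0.        ]
bladeS [0.63165444 0.39722118 0.        ]
bladeS top [array([0.62809824, 0.35260638, 0.05      ]), array([0.62622932, 0.39794358, 0.05      ])]
bladeD bottom near [0.63242305 0.34757505 0.        ]
Fy- (array([ 0.6295098 , -0.09609825,  0.20989983]), np.float64(0.0013677676407144884))
Fy+ (array([0.62465001, 0.15521107, 0.20948429]), np.float64(0.00031074128119211984))
By- (array([ 0.9287989 , -0.09703876,  0.21215726]), np.float64(0.0017493793699570278))
By+ (array([0.92588998, 0.16027757, 0.20954125]), np.float64(0.005188156365406781))
```

```bash
cat >> h.py <<'E'
from scipy.spatial.transform import Rotation as Ro
def grasp(s=None):
    s=s or manip.sense();R=Ro.from_quat(s['tool_rot']).as_matrix();p=np.array(s['tcp_pos'])
    return p+.155*R[:,2],np.degrees(np.arctan2(R[1,0],R[0,0])),p
E
python3 - <<'E'
from h import *
s=manip.sense();W=manip.camera_info('wrist');R=Ro.from_quat(s['tool_rot']).as_matrix();p=np.array(s['tcp_pos'])
Rc=np.array(W['R']);c=-Rc.T@W['t']
print('cam in tool',R.T@(c-p),'\n',np.round(Rc@R,3))
G=grasp();print(G, 'proj grasp',proj(W,G[0]))
# predicted view of hook from candidate TCP
Rt=Rc@R;ct=R.T@(c-p)
def cand(tcp,ang):
    a=np.radians(ang);Rw=np.array([[np.cos(a),np.sin(a),0],[np.sin(a),-np.cos(a),0],[0,0,-1]])
    C=dict(W);C['R']=Rt@Rw.T;cc=np.array(tcp)+Rw@ct;C['t']=-C['R']@cc;return C
for tcp in [(.40,.32,.40),(.44,.32,.40),(.47,.33,.42)]:
    C=cand(tcp,98);print(tcp,[np.round(proj(C,X)) for X in [(.4675,.341,.074),(.63,.374,0),(.63,.374,.05),(.73,.03,.11)]])
E
```

```text
cam in tool [ 0.00072239 -0.06944859  0.0302546 ] 
 [[ 1.    -0.     0.   ]
 [ 0.     0.962 -0.273]
 [-0.     0.273  0.962]]
(array([0.14576106, 0.6072222 , 0.24894223]), np.float64(76.48989181025242), array([0.14587177, 0.60746842, 0.40394199])) proj grasp (np.float64(249.9502448303001), np.float64(261.05318115048397))
(0.4, 0.32, 0.4) [array([261., 241.]), array([265., 318.]), array([266., 343.]), array([-18., 414.])]
(0.44, 0.32, 0.4) [array([266., 209.]), array([269., 296.]), array([271., 319.]), array([-22., 389.])]
(0.47, 0.33, 0.42) [array([261., 177.]), array([265., 271.]), array([266., 290.]), array([-18., 355.])]
```

```bash
python3 -m jog '[[[41,-35,2,2.7],[41,-35,2,2.7],[41,-35,2,2.7],[41,-35,2,2.7],[41,-35,2,2.7],[41,-35,2,2.7],[41,-35,2,2.7],[35,-32,2,2.7]]]'; python3 - <<'E'
from h import *
print(grasp());save('wrist','w1',(130,100,390,340),3)
E
```

```text
t: 1.15
tcp_pos: [0.4694, 0.3292, 0.4206]
tool_rot: [0.655, 0.755, -0.0, -0.0]
force: [0.2, 0.9, -0.1]
finger_gap: 1.0
(array([0.46933177, 0.32919988, 0.26555722]), np.float64(98.13581271494662), array([0.46935508, 0.32920441, 0.42055721]))
```

View pics/w1.png

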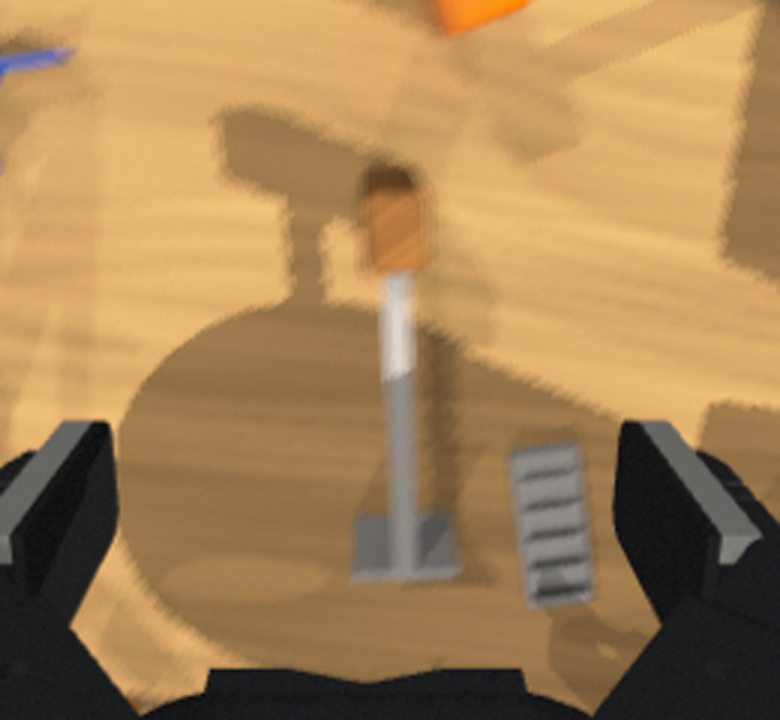

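Wrist crop: the handle top is centred at (397,232), the shank runs (398,280) to (403,540), and the blade's top outer edge is (350,580) to (463,575). The hexset is clear of it, at (553,525).

```bash
python3 - <<'E'
from h import *
W=manip.camera_info('wrist')
f=lambda x,y,z:onz(W,130+x/3,100+y/3,z)
for z in (.074,.097):
    c=[f(x,y,z) for x,y in [(365,197),(422,194),(372,272),(429,270)]];print(z,np.round(c,4).tolist(),np.mean(c,0))
a=f(398,285,.05);b=f(403,540,.05);print(a,b,np.degrees(np.arctan2(*(b-a)[[1,0]])))
a=f(350,580,.05);b=f(463,575,.05);print(a,b)
a=f(350,520,0);b=f(463,517,0);print(a,b)
E
```

```text
0.074 [[0.4612, 0.3242, 0.074], [0.457, 0.3455, 0.074], [0.4901, 0.331, 0.074], [0.4862, 0.3529, 0.074]] [0.47360776 0.33840688 0.074     ]
0.097 [[0.4571, 0.3237, 0.097], [0.4532, 0.3434, 0.097], [0.4839, 0.33, 0.097], [0.4803, 0.3503, 0.097]] [0.4686291  0.33686123 0.097     ]
[0.50060425 0.34374788 0.05      ] [0.62155608 0.36451106 0.05      ] 9.74072831628984
[0.64625969 0.3431514  0.05      ] [0.63605177 0.39516164 0.05      ]
[0.64543966 0.34203715 0.        ] [0.63525304 0.40056751 0.        ]
```

```bash
python3 -m jog '[[[4,9.5,-20,2.2],[0,0,-31,0],[0,0,-31,0],[0,0,-31,0],[0,0,-31,0],[0,0,-31,0],[0,0,-22,0],[0,0,-10,0]]]' && python3 -m jog '[[[0,0,0,0],[0,0,0,0],[0,0,0,0],[0,0,0,0],[0,0,0,0],[0,0,0,0],[0,0,0,0],[0,0,0,0]]]' 0 110; python3 - <<'E'
from h import *
print(grasp());save('side','d1');save('scene','s1')
E
```

```text
t: 2.2
tcp_pos: [0.4702, 0.341, 0.2113]
tool_rot: [0.64, 0.768, -0.002, -0.001]
force: [-0.8, -0.4, 0.4]
finger_gap: 0.997
t: 3.2
tcp_pos: [0.4724, 0.3405, 0.2147]
tool_rot: [0.641, 0.768, 0.001, 0.0]
force: [0.3, 1.6, 5.3]
finger_gap: 0.284
(array([0.47265391, 0.34064631, 0.05972366]), np.float64(100.274770773404), array([0.47237911, 0.3404698 , 0.21472331]))
```

```bash
python3 -m jog '[[[0,0,5,0],[0,0,10,0],[0,0,15,0],[-5,0,20,0],[-10,0,20,0],[-15,0,20,0],[-15,0,20,0],[-7,0,17,0]]]' && python3 -m jog '[[[0,-20,0,-1],[0,-40,0,-1],[0,-45,0,-1],[0,-50,0,-1],[0,-50,0,-1.5],[0,-50,0,-1.5],[0,-40,0,-1.5],[0,-15,0,-1]]]'; python3 - <<'E'
from h import *
print(grasp());save('side','d2',(170,60,400,230),3.4);save('scene','s2');save('wrist','w2')
a=cv2.imread('pics/s2_raw.png')[130:330,180:440];b=cv2.imread('pics/w2_raw.png')
cv2.imwrite('pics/m2.png',cv2.resize(a,None,fx=3,fy=3,interpolation=cv2.INTER_CUBIC))
E
```

```text
t: 4.3
tcp_pos: [0.4188, 0.3401, 0.3426]
tool_rot: [0.641, 0.768, 0.0, 0.0]
force: [0.6, 0.1, -2.5]
finger_gap: 0.287
t: 5.3
tcp_pos: [0.4198, 0.0275, 0.3406]
tool_rot: [0.704, 0.71, -0.0, 0.0]
force: [0.1, 0.4, -1.5]
finger_gap: 0.288
(array([0.41977908, 0.027482  , 0.18559504]), np.float64(90.5080975441826), array([0.41983947, 0.02754723, 0.34059501]))
```

View pics/d2.png

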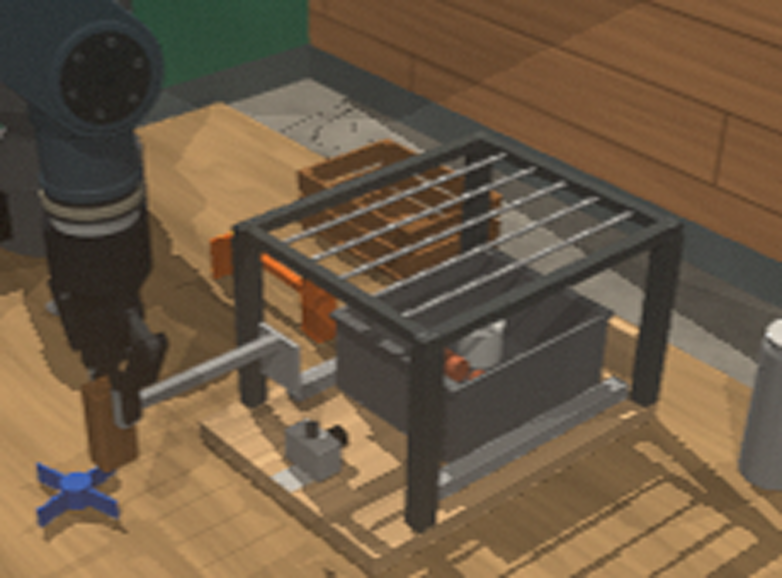

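View pics/m2.png

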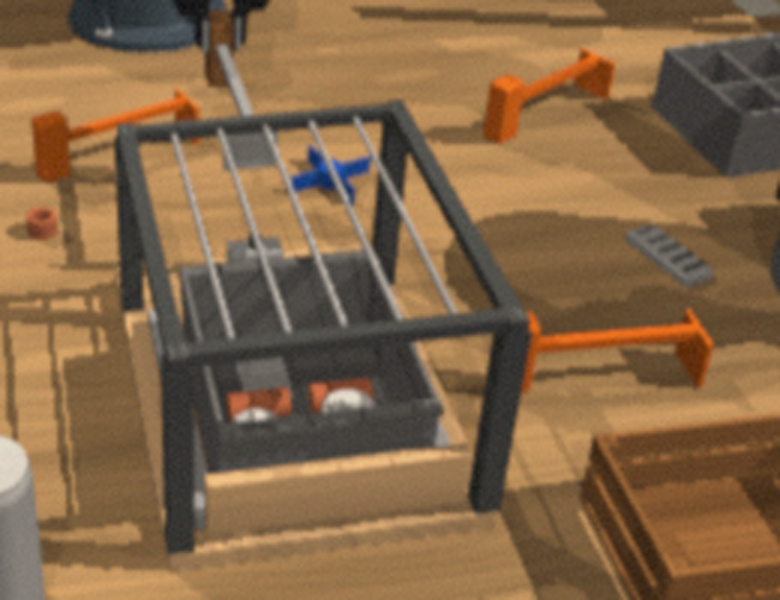

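```bash
python3 - <<'E'
from h import *
S=manip.camera_info('scene');D=manip.camera_info('side')
s=lambda x,y:(180+x/3,130+y/3); d=lambda x,y:(170+x/3.4,60+y/3.4)
print('front rim S',[onz(S,*s(*p),.11).round(4) for p in [(185,268),(383,253)]])
print('back rim S',[onz(S,*s(*p),.11).round(4) for p in [(213,427),(440,405)]])
print('front rim D y+',onz(D,*d(334,310),.11).round(4),'back rim y-', onz(D,*d(612,313),.11).round(4))
print('deck front corners D z=.02',[onz(D,*d(*p),.02).round(4) for p in [(203,428),(380,573)]])
print('posts foot inner? ', [onz(D,*d(*p),.02).round(4) for p in [(252,408),(420,532),(645,405)]])
print('blade low y-',tri(S,s(226,166),D,d(298,397)),'y+ S',onz(S,*s(279,164),.12))
print('buffer nose D',onz(D,*d(345,437),.041),'blockS',[onz(S,*s(*p),.07) for p in [(228,240),(280,238)]])
E
```

```text
front rim S [array([ 0.7032, -0.0491,  0.11  ]), array([0.7082, 0.1245, 0.11  ])]
back rim S [array([ 0.8977, -0.0561,  0.11  ]), array([0.9007, 0.1164, 0.11  ])]
front rim D y+ [0.7052 0.1147 0.11  ] back rim y- [ 0.9024 -0.0537  0.11  ]
deck front corners D z=.02 [array([0.5682, 0.1422, 0.02  ]), array([ 0.5668, -0.1177,  0.02  ])]
posts foot inner?  [array([0.6234, 0.1393, 0.02  ]), array([ 0.6271, -0.0994,  0.02  ]), array([ 0.9185, -0.0944,  0.02  ])]
blade low y- (array([0.57779674, 0.00638115, 0.12687578]), np.float64(0.0037619311050346867)) y+ S [0.56923054 0.06009183 0.12      ]
buffer nose D [0.64541199 0.02475418 0.041     ] blockS [array([0.61463331, 0.00395271, 0.07      ]), array([0.61891215, 0.0525996 , 0.07      ])]
```

The side crop shows the hook held level, with its blade at (280,360) and the tote lip's left corner at (334,310). In the scene crop the tote's front rim is at (185–383, ~260). The lip is at x≈0.705, y≈0.03, so I insert high and then check.

```bash
python3 -m jog '[[[10,1,0,0],[20,0,0,0],[25,1,0,0],[25,0,0,0],[25,0,0,0],[25,0,0,0],[15,0,0,0],[5,0,0,0]]]'; python3 - <<'E'
from h import *
print(grasp());save('side','d3');save('scene','s3')
a=cv2.imread('pics/s3_raw.png')[150:290,220:345];b=cv2.imread('pics/d3_raw.png')[110:220,230:360]
f=lambda i:cv2.resize(i,None,fx=4,fy=4,interpolation=cv2.INTER_CUBIC)[:560]
a=f(a)[:, :400] if 0 else cv2.resize(a,(375,420),interpolation=cv2.INTER_CUBIC);b=cv2.resize(b,(390,330),interpolation=cv2.INTER_CUBIC)
b=np.vstack([b,np.zeros((90,390,3),np.uint8)]);cv2.imwrite('pics/m3.png',np.hstack([a,b]))
E
```

```text
t: 6.45
tcp_pos: [0.5707, 0.0331, 0.3404]
tool_rot: [0.702, 0.713, -0.0, -0.0]
force: [-0.9, 0.5, -2.4]
finger_gap: 0.294
(array([0.57064336, 0.03314879, 0.18541277]), np.float64(90.88276499618529), array([0.57066476, 0.0331411 , 0.34041276]))
```

View pics/m3.png

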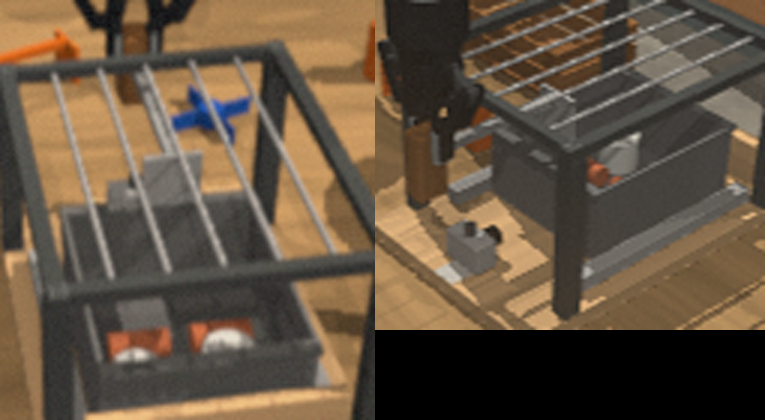

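```bash
python3 - <<'E'
from h import *
S=manip.camera_info('scene');D=manip.camera_info('side')
s=lambda x,y:(220+x/3,150+y/3)
G=grasp()[0];print('pred outer blade low px(crop)',[((np.array(proj(S,(G[0]+.17,G[1]+.003+w,.126)))-[220,150])*3).round(1) for w in(-.025,.025)], [((np.array(proj(D,(G[0]+.17,G[1]+.003+w,z)))-[230,110])*3+[375,0]).round(1) for w in(-.025,.025) for z in (.126,.176)])
for p in [(146,207),(203,203)]: print('blade low S',onz(S,*s(*p),.126))
for p in [(146,155),(203,150)]: print('blade top S',onz(S,*s(*p),.176))
for p in [(65,210),(255,194)]: print('rim S',onz(S,*s(*p),.11))
for x in (.70,.71,.72): print(x,[((np.array(proj(S,(x,y,.11)))-[220,150])*3).round(1) for y in(-.05,.115)],[((np.array(proj(D,(x,y,.11)))-[230,110])*3+[375,0]).round(1) for y in(.115,)])
E
```

```text
pred outer blade low px(crop) [array([142.1, 212.3]), array([200.6, 206.8])] [array([580. , 140.2]), array([581.9,  97.6]), array([547.8, 120.4]), array([548.9,  78.4])]
blade low S [0.73303085 0.01539751 0.126     ]
blade low S [0.73489017 0.06393257 0.126     ]
blade top S [0.72827292 0.01493186 0.176     ]
blade top S [0.72836369 0.0628165  0.176     ]
rim S [ 0.70601788 -0.04946046  0.11      ]
rim S [0.70854895 0.11725968 0.11      ]
0.7 [array([ 63.4, 205.9]), array([250. , 188.5])] [array([485.7, 125. ])]
0.71 [array([ 65. , 212.9]), array([252.9, 195.2])] [array([493. , 121.9])]
0.72 [array([ 66.7, 220. ]), array([255.9, 202.1])] [array([500.3, 118.8])]
```

```bash
python3 -m jog '[[[2,-3,-4,0],[1,0,-5,0],[0,0,-5,0],[0,0,-6,0],[0,0,-6,0],[0,0,-5,0],[0,0,-3,0],[0,0,0,0]]]' && python3 - <<'E'
from h import *
print(grasp())
import time
f=[]
for i in range(4):
    manip.snapshot('side'); f.append(manip.sense()['force'])
print(np.round(f,2),np.mean(f,0))
E
```

```text
t: 7.55
tcp_pos: [0.5729, 0.0292, 0.3064]
tool_rot: [0.702, 0.712, -0.0, -0.0]
force: [-0.2, 0.2, -1.8]
finger_gap: 0.29
(array([0.57284684, 0.02920601, 0.15143667]), np.float64(90.79124890164599), array([0.57292661, 0.02919922, 0.30643665]))
[[ 0.37  0.19 -2.76]
 [-0.46  0.14 -2.35]
 [ 0.05  0.55 -1.46]
 [ 0.41  0.42 -2.54]] [ 0.09318356  0.32546204 -2.27732644]
```

```bash
python3 -m jog '[[[-2,0,0,0],[-2,0,0,0],[-2,0,0,0],[-2,0,0,0],[-2,0,0,0],[-2,0,0,0],[-2,0,0,0],[-2,0,0,0]]]'; python3 -m jog '[[[-2,0,0,0],[-2,0,0,0],[-2,0,0,0],[-2,0,0,0],[-2,0,0,0],[-2,0,0,0],[-2,0,0,0],[-2,0,0,0]]]'; python3 - <<'E'
from h import *
f=[]
for i in range(4):
    manip.snapshot('side'); f.append(manip.sense()['force'])
print(np.mean(f,0),grasp())
E
```

```text
t: 8.75
tcp_pos: [0.5568, 0.0292, 0.3067]
tool_rot: [0.702, 0.712, 0.0, 0.0]
force: [-0.6, 0.1, -2.4]
finger_gap: 0.286
t: 9.75
tcp_pos: [0.541, 0.0292, 0.3068]
tool_rot: [0.702, 0.712, 0.0, 0.0]
force: [3.7, -0.5, -4.4]
finger_gap: 0.286
[ 1.7009678  -0.32987238 -2.02292096] (array([0.5406675 , 0.02922226, 0.15177559]), np.float64(90.78935503597768), array([0.54075634, 0.02921668, 0.30677556]))
```

```bash
python3 -m jog '[[[-2,0,0,0],[-4,0,0,0],[-6,0,0,0],[-7,0,0,0],[-7,0,0,0],[-7,0,0,0],[-6,0,0,0],[-4,0,0,0]]]'; python3 -m jog '[[[-3,0,0,0],[-3,0,0,0],[-2,0,0,0],[-2,0,0,0],[-2,0,0,0],[-2,0,0,0],[-2,0,0,0],[-2,0,0,0]]]'; python3 - <<'E'
from h import *
save('side','d4',(210,90,370,210),4)
print(manip.sense()['force'],grasp())
E
```

```text
t: 10.95
tcp_pos: [0.4976, 0.0292, 0.3068]
tool_rot: [0.702, 0.712, 0.0, 0.0]
force: [3.0, -0.9, -2.9]
finger_gap: 0.288
t: 11.95
tcp_pos: [0.4817, 0.029, 0.3068]
tool_rot: [0.702, 0.712, 0.002, 0.002]
force: [9.5, 0.5, -7.3]
finger_gap: 0.29
[ 8.88992699  1.17664736 -7.32296725] (array([0.48234891, 0.02893911, 0.15183793]), np.float64(90.77626916566504), array([0.4815168 , 0.02900536, 0.30683568]))
```

View pics/d4.png

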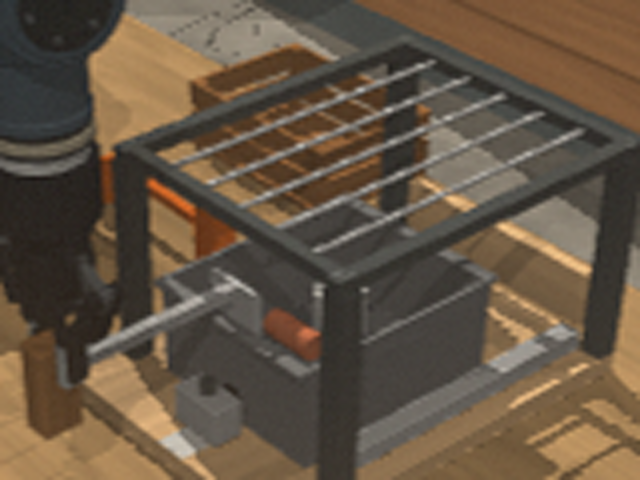

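The tote has reached the buffer, as the side crop shows it against the block at (225,410). The total is about 9 N, of which about 3 N is drag. I press about 2 mm more and hold.

```bash
python3 -m jog '[[[-0.5,0,0,0],[-0.5,0,0,0],[-0.5,0,0,0],[-0.5,0,0,0],[0,0,0,0],[0,0,0,0],[0,0,0,0],[0,0,0,0]]]'; python3 - <<'E'
from h import *
f=[]
for i in range(8):
    manip.snapshot('side'); f.append(manip.sense()['force'])
print(np.mean(f,0),grasp())
E
```

```text
t: 13.0
tcp_pos: [0.4803, 0.0289, 0.3069]
tool_rot: [0.702, 0.712, 0.002, 0.003]
force: [10.0, 0.6, -7.6]
finger_gap: 0.292
[ 9.92752264  0.63388832 -7.87762243] (array([0.48140062, 0.02883057, 0.15191729]), np.float64(90.77857140934192), array([0.48029723, 0.02892759, 0.30691333]))
```

```bash
python3 -m jog '[[[0,0,0,0],[0,0,0,0],[0,0,0,0],[0,0,0,0],[0,0,0,0],[0,0,0,0],[0,0,0,0],[0,0,0,0]]]'; python3 -m jog '[[[2,0,0,0],[2,0,0,0],[2,0,0,0],[2,0,0,0],[2,0,0,0],[2,0,0,0],[2,0,0,0],[2,0,0,0]]]'; python3 - <<'E'
from h import *
f=[]
for i in range(4):
    manip.snapshot('side'); f.append(manip.sense()['force'])
print(np.mean(f,0),grasp())
E
```

```text
t: 14.4
tcp_pos: [0.4803, 0.0289, 0.3069]
tool_rot: [0.702, 0.712, 0.002, 0.003]
force: [10.1, 0.9, -6.8]
finger_gap: 0.286
t: 15.4
tcp_pos: [0.4933, 0.0293, 0.3063]
tool_rot: [0.702, 0.712, -0.001, -0.001]
force: [0.3, 0.4, -2.4]
finger_gap: 0.288
[ 0.01471461  0.16325666 -2.20209832] (array([0.49357301, 0.02927414, 0.1515428 ]), np.float64(90.79886541711967), array([0.49373691, 0.02925478, 0.30654271]))
```

```bash
python3 -m jog '[[[0,0,3,0],[0,0,5,0],[0,0,6,0],[0,0,7,0],[0,0,6,0],[0,0,4,0],[0,0,2,0],[0,0,0,0]]]'; python3 -m jog '[[[-3,0,0,0],[-8,0,0,0],[-12,0,0,0],[-15,0,0,0],[-15,0,0,0],[-15,0,0,0],[-12,0,0,0],[-4,0,0,0]]]'; python3 - <<'E'
from h import *
save('side','d5',(170,60,400,230),3.4);print(manip.sense()['force'],grasp())
E
```

```text
t: 16.6
tcp_pos: [0.4939, 0.0292, 0.3398]
tool_rot: [0.702, 0.712, 0.0, 0.0]
force: [-1.0, 0.6, -2.3]
finger_gap: 0.285
t: 17.6
tcp_pos: [0.409, 0.0293, 0.3398]
tool_rot: [0.702, 0.712, -0.0, -0.0]
force: [0.6, 1.2, -2.1]
finger_gap: 0.291
[-0.80864045 -0.02953672 -3.00377653] (array([0.40899188, 0.02927054, 0.18477197]), np.float64(90.78371672182787), array([0.4090757 , 0.0292552 , 0.33977194]))
```

View pics/d5.png

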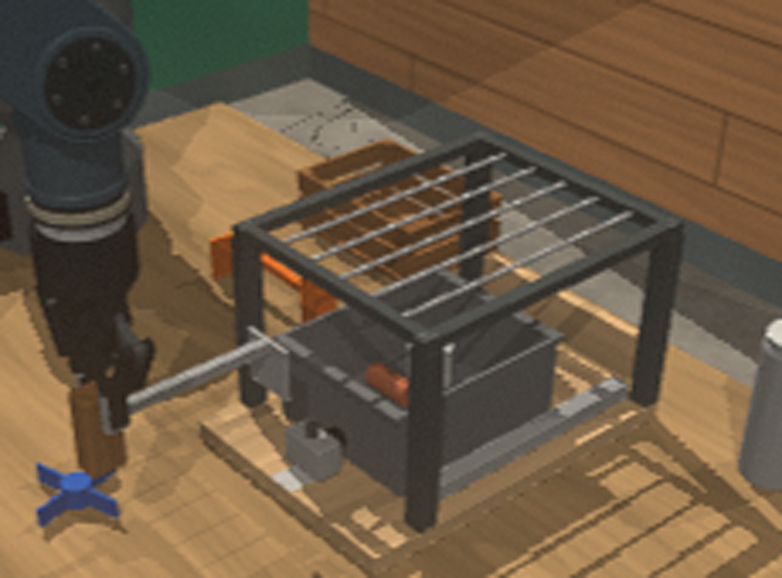

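The tote rests at the buffer nose (side crop (330,435)), and the hook is out and held level. Now I return it to the bench.

```bash
python3 -m jog '[[[0,20,0,1],[0,40,0,1],[0,45,0,1],[0,50,0,1],[5,50,0,1.5],[10,45,0,1.5],[15,38,0,1.5],[10,15,0,1]]]'; python3 -m jog '[[[5,0,-6,0],[3,0,-14,0],[0,0,-18,0],[0,0,-20,0],[0,0,-20,0],[0,0,-16,0],[0,0,-10,0],[0,0,-6,0]]]'; python3 - <<'E'
from h import *
print(grasp());save('side','d6');save('scene','s6')
a=cv2.imread('pics/s6_raw.png')[160:245,330:440];b=cv2.imread('pics/d6_raw.png')[110:195,140:250]
cv2.imwrite('pics/m6.png',np.hstack([cv2.resize(i,None,fx=3.6,fy=3.6,interpolation=cv2.INTER_CUBIC) for i in (a,b)]))
E
```

```text
t: 18.65
tcp_pos: [0.4508, 0.3348, 0.3397]
tool_rot: [0.64, 0.769, 0.001, 0.0]
force: [-0.5, -0.2, -2.6]
finger_gap: 0.288
t: 19.65
tcp_pos: [0.458, 0.3319, 0.2291]
tool_rot: [0.641, 0.768, -0.0, -0.0]
force: [-0.1, 0.3, -1.9]
finger_gap: 0.287
(array([0.45791401, 0.33187958, 0.07407123]), np.float64(100.26664322998442), array([0.45799488, 0.3319217 , 0.2290712 ]))
```

View pics/m6.png

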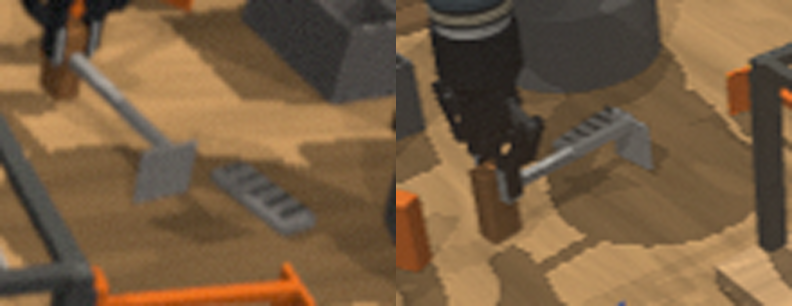

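```bash
python3 -m jog '[[[0,0,-3,0],[0,0,-3,0],[0,0,-2,0],[0,0,-2,0],[0,0,-1,0],[0,0,-1,0],[0,0,-0.5,0],[0,0,0,0]]]';python3 -m jog '[[[0,0,-0.5,0],[0,0,-0.5,0],[0,0,-0.5,0],[0,0,-0.5,0],[0,0,0,0],[0,0,0,0],[0,0,0,0],[0,0,0,0]]]'
```

```text
t: 20.75
tcp_pos: [0.458, 0.3322, 0.2172]
tool_rot: [0.641, 0.768, -0.0, 0.0]
force: [0.1, -0.3, -2.4]
finger_gap: 0.283
t: 21.75
tcp_pos: [0.458, 0.3322, 0.2152]
tool_rot: [0.641, 0.768, 0.0, 0.0]
force: [-0.7, 0.0, -3.0]
finger_gap: 0.288
```

```bash
python3 -m jog '[[[0,0,-0.3,0],[0,0,-0.3,0],[0,0,-0.3,0],[0,0,-0.3,0],[0,0,-0.3,0],[0,0,0,0],[0,0,0,0],[0,0,0,0]]]'
```

```text
t: 22.75
tcp_pos: [0.458, 0.3322, 0.2147]
tool_rot: [0.641, 0.768, 0.0, 0.0]
force: [-1.5, -1.1, 6.6]
finger_gap: 0.286
```

Contact, at 6.6 N upward. I release and rise.

```bash
python3 -m jog '[[[0,0,0.5,0],[0,0,0,0],[0,0,0,0],[0,0,0,0],[0,0,0,0],[0,0,0,0],[0,0,0,0],[0,0,0,0]]]' 60; python3 -m jog '[[[0,0,3,0],[0,0,8,0],[0,0,15,0],[0,0,25,0],[0,0,30,0],[0,0,30,0],[0,0,25,0],[0,0,10,0]]]'; python3 - <<'E'
from h import *
print(grasp());save('side','d7');save('scene','s7')
a=cv2.imread('pics/s7_raw.png')[120:320,180:440];b=cv2.imread('pics/d7_raw.png')[90:290,140:400]
cv2.imwrite('pics/m7.png',np.hstack([cv2.resize(i,(390,300),interpolation=cv2.INTER_CUBIC) for i in (a,b)]))
E
```

```text
t: 23.75
tcp_pos: [0.458, 0.3322, 0.2142]
tool_rot: [0.641, 0.768, 0.0, 0.0]
force: [-0.4, -1.2, -0.0]
finger_gap: 0.603
t: 24.75
tcp_pos: [0.4581, 0.3323, 0.3628]
tool_rot: [0.641, 0.768, 0.002, 0.001]
force: [-0.9, -0.4, 0.2]
finger_gap: 0.604
(array([0.45872333, 0.33259317, 0.20782008]), np.float64(100.29715794331025), array([0.45812871, 0.33232056, 0.3628187 ]))
```

View pics/m7.png

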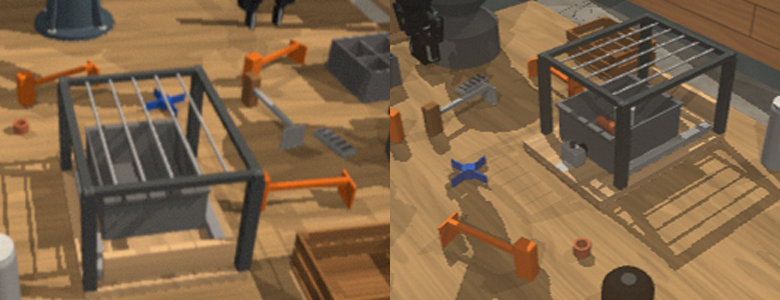

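The hook stands upright at scene (250,90) to (290,135) and the tote is at the buffer. The other things look undisturbed.

```bash
python3 -c "
from station import manip
print(manip.sign_off())"
```

```text
the job is handed in; nothing more can be done
None
```

I hooked the tote, drew it forward onto the buffer, held it there, then unhooked and stood the drag hook back on the bench. I handed the job in at about 25 s. The sign-off gave no verdict.

- **Press on the buffer:** The pull read about 10 N at the hook for over 1.5 s. I did not measure the buffer force itself. Taking off the roughly 3 N the tote needed to drag leaves about 6 to 7 N.
- **Load on the tote:** The highest I read was about 11.5 N, counting an upward pull of about 5 N at the lip. I only had readings at the end of each move, so a brief peak in between would not show.
- **Last pictures:** The tote rests at the buffer and the hook stands upright, clear of the hex key set. In the part of the scene those crops covered, the other things look unmoved. The spanner was outside both crops, though the arm never went near it. The gripper was open and about 150 mm above the hook.
- **Disagreement:** Early position estimates from the scene and side cameras differed from the wrist camera and arm positions by 5 to 20 mm. I allowed for that with extra clearance when inserting the blade, and by feeling for contact.

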